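# Make up two workshop kits

### The job

Make up the two workshop kits from the stock in the middle of the table. The green tray gets the grey perforated channel, the screw jar with the yellow lid and the plywood roller; the blue tray gets the pine batten and the screw jar with the red lid. Lay each long piece flat in the long compartment and stand each jar and the roller upright in a small compartment of its own, all the same way up as they are now; never tip a jar over, and leave the black-lidded jar and the little cardboard carton where they are.

Things in the scene. Friction and masses are not known exactly. Their poses are not given: they have to be found in the camera images.
- tray_green: The green kit tray, fixed, 148 (its x) by 162 mm (y). Origin: centre of its underside, on the table; z up. Walls 4 mm thick, tops 14 mm above the table; floor 3 mm thick. On the -y side one long compartment, 140 (x) by 78 mm (y) inside, centred at x 0, y -38 mm; on the +y side two small ones, each 68 (x) by 72 mm (y) inside, centred at x -36 and x +36, y +41 mm.
- tray_blue: The blue kit tray, fixed, 148 (its x) by 162 mm (y). Origin: centre of its underside, on the table; z up. Walls 4 mm thick, tops 14 mm above the table; floor 3 mm thick. On the -y side one long compartment, 140 (x) by 78 mm (y) inside, centred at x 0, y -38 mm; on the +y side two small ones, each 68 (x) by 72 mm (y) inside, centred at x -36 and x +36, y +41 mm.
- channel_c (a point): Grey steel channel with dark slots in its top and sides, an upside-down U in section: 110 mm long (its x), 36 mm wide (y), 40 mm high, 0.18 kg, flat web on top, its sides 3 mm thick and stiff enough to grip across. The point is its centre, 20 mm above its underside; z up.
- batten_c (a point): Plain pale pine batten: 110 mm long (its x), 36 mm wide (y), 40 mm high, 0.09 kg. The point is its centre, 20 mm above its underside; z up.
- jar_yellow_c (a point): The yellow-lidded screw jar, clear with steel screws inside and a yellow lid: an upright cylinder 48 mm in diameter and 62 mm tall (the lid is the top 16 mm), 0.12 kg. The point is its centre, 31 mm above its underside; z up.
- jar_red_c (a point): The red-lidded screw jar, clear with steel screws inside and a red lid: an upright cylinder 48 mm in diameter and 62 mm tall (the lid is the top 16 mm), 0.12 kg. The point is its centre, 31 mm above its underside; z up.
- roller_c (a point): Plywood roller, a stack of laser-cut discs with dark burnt seams and a dark hole in the top: an upright cylinder 48 mm in diameter and 40 mm tall, 0.06 kg. The point is its centre, 20 mm above its underside; z up.
- jar_black_c (a point): Not part of either kit, stays where it is: the black-lidded screw jar, clear with steel screws inside and a black lid: an upright cylinder 48 mm in diameter and 62 mm tall (the lid is the top 16 mm), 0.12 kg. The point is its centre, 31 mm above its underside; z up.
- carton_c (a point): Not part of either kit, stays where it is: a closed dark brown carton with a strip of white tape along its top, 85 mm long (its x), 50 mm wide (y), 40 mm high. The point is its centre, 20 mm above its underside; z up.
Things that resemble listed ones, but are neither listed nor needed, are in the scene too. Of the things that look like the part that bears roller_c, take the one that is farthest to the robot's right at the start. What is shaped like the part that bears jar_yellow_c but orange is not meant.

How it is judged:
By the outcome, as a careful person would: the job done as asked, in the order asked, and still so for the second after the job is handed in, with the robot touching nothing.
It also fails if it takes over 122 s, if anything falls off the work surface, if the arm or the gripper's body presses on something with over 40 N, if the wrist force passes 120 N, or if a joint passes its speed limit or range.

### The arm

A 6-joint arm with a two-finger parallel gripper is mounted at the origin on the work surface. World frame = base frame: x ahead of the robot, y to its left, z up, the work surface at z = 0. Lengths are in mm, angles in rad, forces in N, time in s.
With the tool pointing down it reaches from about 325 to 875 mm from the base axis. Payload 4.4 kg.
Tool frame: the origin (TCP) lies midway between the tips of the shut fingers; the grasp point (between the pads) lies robot.tcp_to_grasp behind it (robot.tcp_to_grasp is the distance from the TCP to the grasp point, in mm); z points along the fingers, y is the direction in which the jaws open and shut (so a half turn about z gives the same grasp; the last joint's range is limited). The gripper opens to 85 mm and grips with 20 to 120 N. Pads are 22 mm wide; open, the fingers measure 114 mm over their backs; the gripper's body (76 mm by 85 mm) begins 54 mm behind the grasp point. The pads swing forward as they close: fully open they stand 13 mm farther back than shut.
Start: joints at [1.115, 0.207, 1.542, -0, 1.393, -0.15], TCP at [173.117, 548.323, 231.282] pointing down, gripper open.
Joint ranges: [-2.73, 2.73], [-0.86, 2.22], [0.23, 2.46], [-1.11, 4.25], [0.08, 2.63], [-2.82, 2.82]. Speed limits (rad/s): [2.79, 2.79, 3.14, 3.14, 3.14, 3.14].

### API

Orientations are given as a rotation vector (axis times angle).
In Python, from station import robot gives the robot as it stands.
- The arm moves only by the tool apply_moves, never from a script. Its argument "increments" is a list of rows, each a list of 3 entries, a list of its own where there are three numbers: the opening, from -1 (shut) to 1 (fully open), then the shift along the world's x, y, z in mm, then the turn about the world's z in degrees. In form: [[fingers, [x, y, z], spin], ...]. A call has 1 to 5 rows; each row shifts and turns the commanded pose from where the row before left it; what a row does not reach is not made up. A row lasts 1/8 s, in which the tool goes at most 62.5 mm and 10.7 degrees, less where a joint would pass 70% of its speed; a pose out of reach is approached as far as the arm can. A call with a gripper value outside its range is refused whole. The fingers move at their own pace and stop on an object; "newtons" is the grip in N (left out, the last holds). Time passes only in rows, so rows that do not move let the fingers close. It gives the time, the measured TCP pose, the force and the opening at its end, in the units of the state.
- robot.get_obs(): the state, without advancing time (a new reading comes with each control period).
- robot.grab_frame(name): name is "side" or "top" or "wrist"; returns (picture, depth): 384x512x3 uint8, red, green, blue; 384x512 float32, mm along the optical axis (not along the pixel's ray), 0 where there is no reading.
- robot.camera_params(name): a dict with "fovy" (degrees; the focal length in pixels is half the picture's height over the tangent of half this angle, whatever the lens; pixels are square), "cx", "cy" (the principal point, pixels), "extrinsics" (4x4, takes a point from camera to world coordinates); the wrist camera has in their place "mount" (4x4, takes a point from camera to tool coordinates, whose origin is the TCP and whose axes are the flange's). Camera axes: x right, y up, looking along -z (the intrinsics and any distortion apply to the point x, -y, -z); pixel columns grow to the right and rows downward; lengths in mm; the calibration is good to about 2 mm. A picture is of the moment at which its call begins: read the wrist's pose just before it. camera_params takes no time and is no camera call.
- robot.job_done(): hands the job in, once; it reports no verdict.
The state is a dict: "time": time; "joints": joint angles; "joint_vel": joint speeds; "joint_torque": joint torques, N m; "tcp_pos": TCP position; "tool_rot": TCP orientation; "force": force on the tool from outside, world axes, zero at the start; "wrist_torque": the same for the moment, N m; "width": finger opening in mm.
Only numpy, scipy, OpenCV 4.12 (cv2) and the standard library are available. Lean on these libraries where they do the work, as an engineer would, in place of code of your own. Each camera call takes 0.05 s, during which the arm holds its last target.

## Working session

There is one attempt and no reset: what is moved stays moved. The work goes in short steps, Python scripts to look and compute and a tool call to move; the robot and the scene stay as the last step left them, time stands still between calls to the robot, and variables do not carry over. Pictures are saved under pics/ and viewed, and the job is handed in when it is done.

Besides the shell and the picture viewer there is one more tool, called after "Emit:" as name([rows], argument=value, ...), one row to a line, values as JSON. apply_moves: Moves the arm, as the interface text tells. Its arguments: {"type":"object","properties":{"increments":{"type":"array","items":{"type":"array"}},"newtons":{"type":"number"}},"required":["increments"]}

```bash
ls; mkdir -p pics; cat > h.py <<'E'
import numpy as np, cv2, pickle
from station import robot
def snap(n,tag):
    o=robot.get_obs(); im,d=robot.grab_frame(n); p=robot.camera_params(n)
    pickle.dump((o,im,d,p),open(f'{tag}.pkl','wb')); cv2.imwrite(f'pics/{tag}.png',im[:,:,::-1]); return o,im,d,p
E
python3 - <<'E'
from h import *
print(robot.get_obs(), robot.tcp_to_grasp)
for n in ['top','side','wrist']:
    o,im,d,p=snap(n,n+'0'); print(n,p,d[d>0].min() if (d>0).any() else None,d.max())
E
```

```text
pics
{'time': 0.0, 'joints': array([ 1.11447455e+00,  2.07440424e-01,  1.54292972e+00,  2.72694775e-05,
        1.39348489e+00, -1.50488669e-01]), 'joint_vel': array([ 0.0002592 ,  0.00132029, -0.00073805, -0.00129253, -0.00072202,
       -0.00079916]), 'joint_torque': array([ 1.66922778e-04, -3.83051884e+01, -2.91590077e+01, -1.49772645e-04,
        1.06158297e-02, -3.69236631e-06]), 'tcp_pos': array([172.79286239, 547.64890481, 230.1256399 ]), 'tool_rot': array([-0.47843185, -3.10423718,  0.00337808]), 'force': array([-0.43908318, -0.66485241,  0.83836536]), 'wrist_torque': array([0.0056926 , 0.03306219, 0.04319208]), 'width': 85.5387083765751} 18.700000000000003
top {'fovy': 56.79905959742667, 'cx': 248.12168443664075, 'cy': 191.92356805532393, 'extrinsics': array([[ 1.36183035e-02,  9.82740966e-01, -1.84485055e-01,
         3.52805793e+02],
       [-9.99686853e-01,  9.50780725e-03, -2.31472804e-02,
        -1.39113220e+01],
       [-2.09937323e-02,  1.84742511e-01,  9.82562704e-01,
         9.74080879e+02],
       [ 0.00000000e+00,  0.00000000e+00,  0.00000000e+00,
         1.000
[... 246 characters left out ...]
8898028e-01,  5.72022658e-01,
         5.34306119e+02],
       [ 1.66872705e-02,  6.48395396e-01,  7.61120848e-01,
         7.74549436e+02],
       [ 0.00000000e+00,  0.00000000e+00,  0.00000000e+00,
         1.00000000e+00]])} 161.2811 3212.4785
wrist {'fovy': 71.41083106744769, 'cx': 251.0696578953661, 'cy': 189.52036479332733, 'mount': array([[-3.30730746e-04,  9.63198348e-01,  2.68791429e-01,
         6.76238991e+01],
       [ 9.99999945e-01,  3.18548189e-04,  8.89375014e-05,
         1.21968229e+00],
       [ 4.14315382e-08,  2.68791443e-01, -9.63198401e-01,
        -1.43936539e+02],
       [ 0.00000000e+00,  0.00000000e+00,  0.00000000e+00,
         1.00000000e+00]])} 50.0081 1460.7917
```

View pics/top0.png

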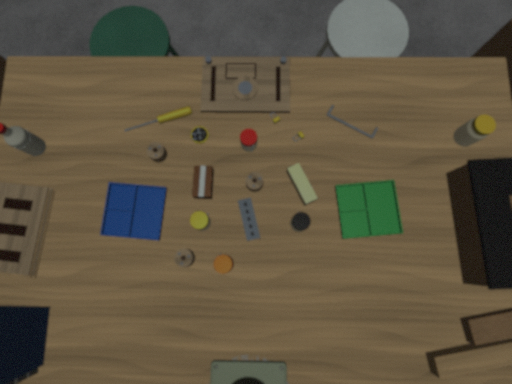

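View pics/side0.png

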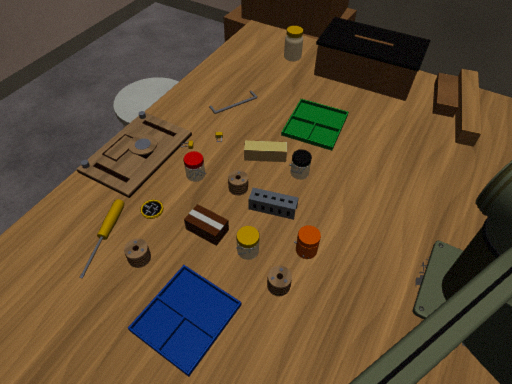

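View pics/wrist0.png

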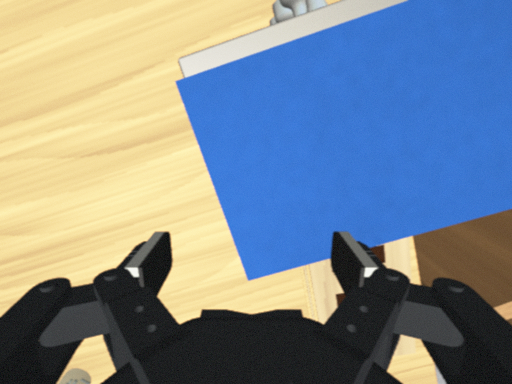

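```bash
cat >> h.py <<'E'
def world(tag):
    o,im,d,p=pickle.load(open(f'{tag}.pkl','rb'))
    f=192/np.tan(np.radians(p['fovy'])/2)
    v,u=np.mgrid[0:384,0:512]
    c=np.stack([(u-p['cx'])/f*d,-(v-p['cy'])/f*d,-d,np.ones_like(d)],-1)
    if 'extrinsics' in p: T=p['extrinsics']
    else:
        from scipy.spatial.transform import Rotation as R
        A=np.eye(4);A[:3,:3]=R.from_rotvec(o['tool_rot']).as_matrix();A[:3,3]=o['tcp_pos'];T=A@p['mount']
    return im,d,(c@T.T)[...,:3]
E
python3 - <<'E'
from h import *
im,d,W=world('top0')
for n,(u,v) in dict(table=(300,260),table2=(100,280),table3=(420,130),rol1=(157,149),rol2=(255,180),rol3=(185,253),chan=(249,215),bat=(302,181),yel=(200,217),org=(223,262),red=(249,134),blk=(301,219),car=(203,180),yel2=(484,125),greenfl=(370,225),bluefl=(120,200),compass=(200,134),rig=(225,90),toolbox=(490,200),navy=(20,340),yb1=(277,120),yb2=(300,135),rack=(20,250),greenfloor2=(385,200)).items():
    print(n,u,v,W[v,u].round(0), d[v,u])
im2,d2,W2=world('side0')
for n,(u,v) in dict(table=(360,200),rol2=(238,178),yel=(248,235),org=(308,234),red=(194,159),chan=(274,198),yel2=(294,32)).items(): print(n,W2[v,u].round(0))
c=cv2.resize(im[110:280,90:420,::-1],None,fx=2.4,fy=2.4,interpolation=cv2.INTER_CUBIC);cv2.imwrite('pics/topc.png',cv2.convertScaleAbs(c,alpha=1.5))
c=cv2.resize(im2[90:380,110:370,::-1],None,fx=2,fy=2,interpolation=cv2.INTER_CUBIC);cv2.imwrite('pics/sidec.png',cv2.convertScaleAbs(c,alpha=1.5))
E
```

```text
table 300 260 [ 351. -133.    0.] 953.8436
table2 100 280 [291. 404.   2.] 953.5974
table3 420 130 [ 720. -479.    2.] 1012.4587
rol1 157 149 [645. 260.  43.] 974.8776
rol2 255 180 [561. -10.  42.] 954.49677
rol3 185 253 [365. 170.  41.] 923.0269
chan 249 215 [466.   5.  42.] 936.7428
bat 302 181 [ 559. -136.   44.] 949.50287
yel 200 217 [457. 131.  64.] 916.3891
org 223 262 [343.  69.  62.] 896.07043
red 249 134 [683.   7.  62.] 957.5874
blk 301 219 [ 455. -129.   62.] 912.3911
car 203 180 [559. 130.  44.] 955.4839
yel2 484 125 [ 696. -593.  103.] 906.12366
greenfl 370 225 [ 446. -319.   16.] 951.6625
bluefl 120 200 [509. 367.   3.] 991.7629
compass 200 134 [701. 149.   9.] 1016.5573
rig 225 90 [835.  80.  14.] 1034.5474
toolbox 490 200 [ 499. -574.  122.] 850.9528
navy 20 340 [160. 531. 113.] 823.2168
yb1 277 120 [741. -71.  17.] 1010.4889
yb2 300 135 [ 698. -136.   13.] 1004.81976
rack 20 250 [367. 621.  18.] 956.42255
greenfloor2 385 200 [ 516. -367.    4.] 975.1416
table [ 281. -122.    1.]
rol2 [556.  -7.  38.]
yel [446. 135.  63.]
org [339.  70.  62.]
red [671.   9.  58.]
chan [452.   5.  39.]
yel2 [ 693. -583.   99.]
```

View pics/topc.png

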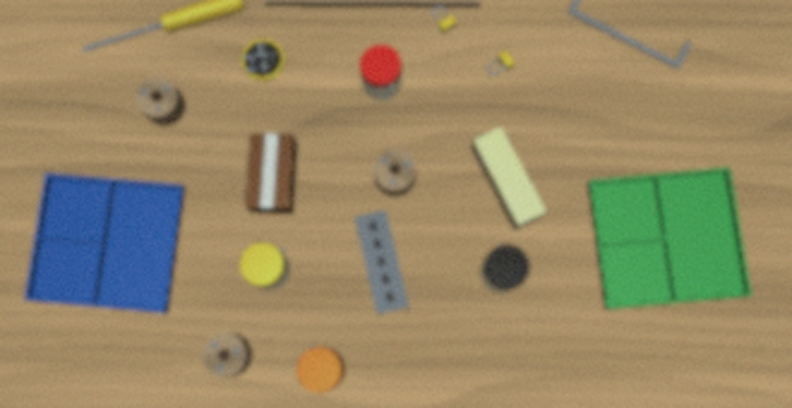

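View pics/sidec.png

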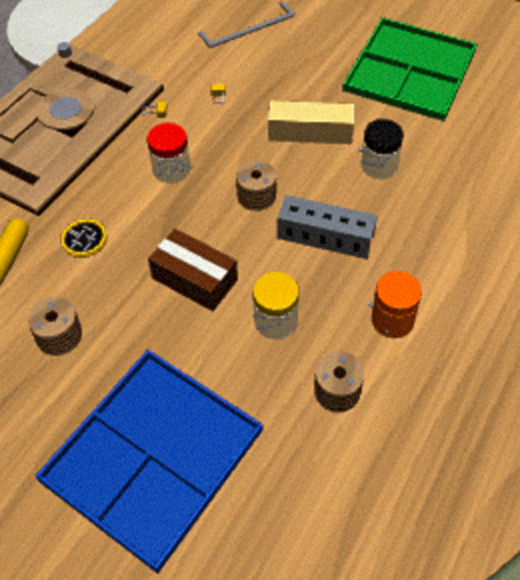

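```bash
cat >> h.py <<'E'
def ray(tag,uv,z):
    o,im,d,p=pickle.load(open(f'{tag}.pkl','rb'))
    f=192/np.tan(np.radians(p['fovy'])/2)
    if 'extrinsics' in p: T=p['extrinsics']
    else:
        from scipy.spatial.transform import Rotation as R
        A=np.eye(4);A[:3,:3]=R.from_rotvec(o['tool_rot']).as_matrix();A[:3,3]=o['tcp_pos'];T=A@p['mount']
    uv=np.asarray(uv,float).reshape(-1,2)
    c=np.stack([(uv[:,0]-p['cx'])/f,-(uv[:,1]-p['cy'])/f,-np.ones(len(uv))],-1)@T[:3,:3].T
    return T[:3,3]+c*((z-T[2,3])/c[:,2])[:,None]
def topface(tag,xy,h,r,hsv=None,tol=7):
    """pixels of the top face near xy; returns median height, minAreaRect (world), circle fit of contour"""
    im,d,W=world(tag)
    m=(np.hypot(W[...,0]-xy[0],W[...,1]-xy[1])<r)&(abs(W[...,2]-h)<tol)&(d>0)
    if hsv is not None:
        H=cv2.cvtColor(im,cv2.COLOR_RGB2HSV); m&=cv2.inRange(H,np.array(hsv[0]),np.array(hsv[1]))>0
    m=cv2.morphologyEx(m.astype('uint8'),cv2.MORPH_CLOSE,np.ones((3,3)))
    n,l,s,c=cv2.connectedComponentsWithStats(m)
    i=1+np.argmax(s[1:,4]); mm=(l==i)
    z=np.median(W[...,2][mm])
    vu=np.argwhere(mm)[:,::-1]
    P=ray(tag,vu,z)[:,:2]
    rect=cv2.minAreaRect(P.astype('float32'))
    return z,rect,P.mean(0),mm.sum(),np.median(W[mm],0)
E
python3 - <<'E'
from h import *
T=dict(rol2=((561,-10),40,45),chan=((466,5),40,75),bat=((559,-136),40,75),yel=((457,131),62,45),red=((683,7),62,45),blk=((455,-129),62,45),car=((559,130),40,70))
for tag in ['top0','side0']:
  for n,(xy,h,r) in T.items():
    z,re,c,k,w=topface(tag,xy,h,r); print(tag,n,'z%.1f'%z,np.round(re[0],1),np.round(re[1],1),'%.1f'%re[2],c.round(1),k)
# trays: color mask
for tag in ['top0','side0']:
  im,d,W=world(tag);H=cv2.cvtColor(im,cv2.COLOR_RGB2HSV)
  for n,lo,hi in (('green',(50,120,40),(75,255,255)),('blue',(105,150,40),(125,255,255))):
    m=cv2.inRange(H,lo,hi); m[(abs(W[...,2]-8)>20)|(W[...,1]>480)]=0
    nn,l,s,c=cv2.connectedComponentsWithStats(m); i=1+np.argmax(s[1:,4]); vu=np.argwhere(l==i)[:,::-1]
    re=cv2.minAreaRect(ray(tag,vu,14)[:,:2].astype('float32')); print(tag,n,np.round(re[0],1),np.round(re[1],1),'%.1f'%re[2],s[i], np.median(W[...,2][l==i]),np.percentile(W[...,2][l==i],[5,95]))
E
```

```text
top0 rol2 z41.2 [561.1  -8.1] [47.2 47.8] 64.3 [560.9  -8.4] 256
top0 chan z41.4 [457.5   5.1] [110.2  35.8] 13.9 [457.   5.] 570
top0 bat z41.0 [ 555.2 -136.1] [110.1  37.5] 26.8 [ 554.9 -136.4] 564
top0 yel z63.3 [450.3 133.4] [44.  46.8] 0.7 [450.6 133.2] 270
top0 red z63.2 [675.6   8.6] [47.9 45.8] 0.5 [676.    8.5] 246
top0 blk z62.9 [ 451.4 -129.7] [44.8 47.7] 44.9 [ 451.2 -129.7] 272
top0 car z41.5 [558.2 131.9] [50.9 86.4] 88.4 [557.8 132. ] 595
side0 rol2 z39.4 [557.1  -5.8] [45.7 50.9] 30.1 [556.8  -6.1] 269
side0 chan z39.4 [453.7   7.7] [110.1  41.7] 14.3 [453.2   7.5] 671
side0 bat z39.0 [ 551.6 -133. ] [108.6  43.5] 26.7 [ 551.6 -133.2] 496
side0 yel z61.4 [447.1 136.8] [45.7 49. ] 29.8 [446.5 136.2] 379
side0 red z61.3 [671.4  11.9] [43.4 53.7] 34.4 [671.2  11.6] 247
side0 blk z61.0 [ 448.2 -127.9] [47.3 50.7] 44.8 [ 447.3 -127.3] 243
side0 car z39.6 [553.8 134.7] [53.3 88.7] 88.5 [553.3 135. ] 794
top0 green [ 490.4 -316.6] [141.4 157.5] 5.7 [ 336  181   66   57 2989] 4.097106537425134 [ 1.08008317 14.18277909]
top0 blue [478.4 322.6] [156.5 140. ] 85.4 [ 102  184   63   55 2836] 5.042672566816691 [ 2.13483029 14.61403634]
side0 green [ 487.9 -316.9] [147.8 164. ] 5.9 [ 282   99   66   49 1823] 2.9360604281522455 [ 0.09027822 14.06887749]
side0 blue [474.6 324.1] [161.4 148.4] 85.6 [ 128  265  113  110 6276] 3.0280277868229177 [ 0.63920885 13.94214476]
```

Candidates (top-view pixels):
- **Rollers:** (157,149), (255,180) and (185,253). The farthest right is (255,180), y≈-8.
- **Yellow jars:** (200,217). The 100 mm bottle at (484,125) is too tall, and (223,262) is orange.
- **Red jars:** (249,134). (10,133) is a bottle.
- **Channel and batten:** one each, at (249,215) and (302,181).

Trays: the small compartments are on the image-left (+y) side in both. I'll move above the channel for a wrist check.

Emit:
apply_moves([
  [1,[28,-54,0],3.2],
  [1,[28,-54,0],3.2],
  [1,[28,-54,0],3.2],
  [1,[28,-54,0],3.2],
  [1,[28,-54,0],3.2],
], newtons=40)

```text
time: 0.78
tcp_pos: [313.5, 276.5, 231.2]
tool_rot: [0.038, 3.141, 0.0]
force: [1.1, 0.2, -0.4]
width: 85.3
```

Emit:
apply_moves([
  [1,[28,-54,0],3.2],
  [1,[28,-54,0],3.2],
  [1,[28,-54,0],3.2],
  [1,[28,-54,0],3.2],
  [1,[28,-54,0],3.0],
])

```text
time: 1.4
tcp_pos: [453.6, 6.4, 231.3]
tool_rot: [-0.392, 3.116, 0.0]
force: [0.5, 0.8, 0.5]
width: 85.4
```

Emit:
apply_moves([
  [1,[0,0,0],0],
  [1,[0,0,0],0],
])

```text
time: 1.65
tcp_pos: [452.5, 8.5, 230.8]
tool_rot: [0.389, -3.116, -0.002]
force: [-0.3, 0.8, 0.3]
width: 85.4
```

```bash
cat >> h.py <<'E'
def jaw(o):
    from scipy.spatial.transform import Rotation as R
    M=R.from_rotvec(o['tool_rot']).as_matrix(); return np.degrees(np.arctan2(M[1,1],M[0,1])),M[:,2]
E
python3 - <<'E'
from h import *
o,im,d,p=snap('wrist','w1'); print(o['tcp_pos'],jaw(o),o['width'],o['time'])
E
```

```text
[452.51259468   8.53600784 230.76999281] (np.float64(104.2152700747248), array([-1.54041594e-03,  8.37674398e-04, -9.99998463e-01])) 85.42668075808886 1.65
```

View pics/w1.png

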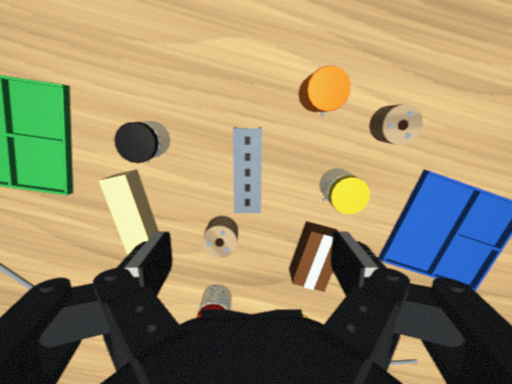

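The channel is at px (247,170), the roller at (221,240), the yellow jar at (348,195), and the black jar at (137,141).

```bash
python3 - <<'E'
from h import *
T=dict(rol2=((559,-8),40,45),chan=((456,6),40,75),yel=((449,134),62,45),blk=((450,-129),62,45))
for tag in ['w1']:
  for n,(xy,h,r) in T.items():
    z,re,c,k,w=topface(tag,xy,h,r); print(tag,n,'z%.1f'%z,np.round(re[0],1),np.round(re[1],1),'%.1f'%re[2],c.round(1),k)
im,d,W=world('w1');print(W[20:100:20,200].round(1))
E
```

```text
w1 rol2 z41.4 [558.1  -8.1] [51.3 47.5] 2.0 [557.8  -8. ] 963
w1 chan z41.4 [455.6   5.7] [108.7  36. ] 14.1 [453.5   5.1] 2421
w1 yel z63.2 [448.4 132.4] [47.  48.3] 14.2 [448.4 132.3] 1211
w1 blk z63.2 [ 449.2 -128.3] [45.6 49. ] 14.2 [ 448.7 -128.4] 1409
[[ 2.927e+02 -9.600e+01  1.000e-01]
 [ 3.150e+02 -9.110e+01  2.400e+00]
 [ 3.372e+02 -8.710e+01  4.000e-01]
 [ 3.608e+02 -8.210e+01  1.700e+00]]
```

Emit:
apply_moves([
  [1,[3,-2.5,-60],0],
  [1,[0,0,-60],0],
  [1,[0,0,-60],0],
  [1,[0,0,-30],0],
  [1,[0,0,-12],0],
])

```text
time: 2.33
tcp_pos: [453.8, 7.8, 7.5]
tool_rot: [0.394, -3.113, -0.002]
force: [0.5, -0.1, -0.3]
width: 85.1
```

Emit:
apply_moves([
  [-0.5,[0,0,0],0],
  [-1,[0,0,0],0],
  [-1,[0,0,0],0],
  [-1,[0,0,0],0],
  [-1,[0,0,0],0],
], newtons=40)

```text
time: 2.95
tcp_pos: [457.9, 5.6, 11.1]
tool_rot: [-0.39, 3.114, -0.001]
force: [-0.3, 0.4, 7.0]
width: 35.6
```

Emit:
apply_moves([
  [-1,[0,0,40],0],
  [-1,[0,0,60],0],
  [-1,[6,-60,10],-2],
  [-1,[6,-60,0],-2],
  [-1,[6,-60,0],-2],
])

```text
time: 3.58
tcp_pos: [474.3, -175.9, 120.2]
tool_rot: [-0.226, 3.132, -0.001]
force: [0.8, 0.4, -2.3]
width: 35.2
```

Emit:
apply_moves([
  [-1,[6,-60,0],-2.2],
  [-1,[6,-60,0],0],
  [-1,[7,-60,0],0],
  [-1,[0,0,0],0],
  [-1,[0,0,0],0],
])

```text
time: 4.2
tcp_pos: [492.4, -353.6, 118.7]
tool_rot: [0.165, -3.136, -0.003]
force: [0.6, -0.2, -2.3]
width: 35.5
```

```bash
python3 - <<'E'
from h import *
o,im,d,p=snap('wrist','w2'); print(o['tcp_pos'],jaw(o)[0],o['width'],o['time'],o['force'])
E
```

```text
[ 492.36479397 -353.62123301  118.69254139] 96.02489263047728 35.50575309040907 4.2 [ 0.62125514 -0.15970002 -2.33832722]
```

View pics/w2.png

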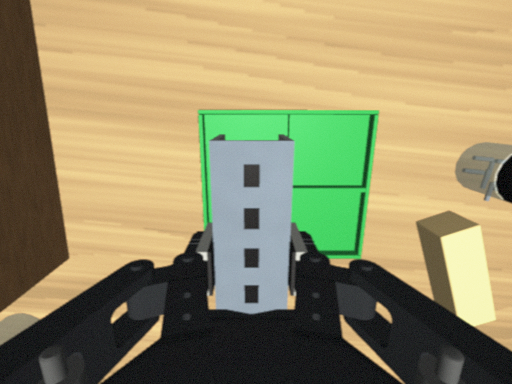

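The channel is held square over the tray's long compartment. Tray corners are at px (198,110), (378,111) and (360,259).

```bash
python3 - <<'E'
from h import *
print(ray('w2',[(198,110),(378,111),(361,259),(289,111),(366,186)],14).round(1))
E
```

```text
[[ 426.1 -407.1   14. ]
 [ 410.1 -247.1   14. ]
 [ 557.2 -230.5   14. ]
 [ 418.4 -326.2   14. ]
 [ 479.3 -242.5   14. ]]
```

Emit:
apply_moves([
  [-1,[1,-1,-50],0],
  [-1,[0,0,-40],0],
  [-1,[0,0,-12],0],
  [-1,[0,0,-4],0],
  [-1,[0,0,0],0],
])

```text
time: 4.88
tcp_pos: [495.2, -355.3, 14.8]
tool_rot: [-0.168, 3.135, -0.003]
force: [0.3, -0.6, -1.7]
width: 34.9
```

Emit:
apply_moves([
  [-1,[0,0,-2],0],
  [-1,[0,0,0],0],
  [0.05,[0,0,0],0],
  [0.05,[0,0,0],0],
  [0.05,[0,0,0],0],
])

```text
time: 5.5
tcp_pos: [494.2, -355.3, 11.3]
tool_rot: [-0.166, 3.137, -0.0]
force: [-0.3, 0.9, 0.1]
width: 44.8
```

Emit:
apply_moves([
  [0.05,[0,0,15],0],
  [0.3,[0,0,50],0],
  [1,[0,0,50],0],
  [1,[-3,50,10],0],
  [1,[-5,60,0],0],
])

```text
time: 6.12
tcp_pos: [487.8, -246.1, 139.8]
tool_rot: [-0.163, 3.132, -0.006]
force: [0.5, 1.2, -0.6]
width: 85.5
```

Emit:
apply_moves([
  [1,[-5,60,0],0],
  [1,[-5,60,0],0],
  [1,[-6,60,0],0],
  [1,[-6,60,0],0],
  [1,[-6,60,0],0],
])

```text
time: 6.75
tcp_pos: [458.3, 56.6, 137.6]
tool_rot: [-0.166, 3.135, -0.0]
force: [0.7, 0.5, 0.1]
width: 85.2
```

Emit:
apply_moves([
  [1,[-6,55,0],0],
  [1,[-3.5,24,0],0],
  [1,[0,0,0],0],
  [1,[0,0,0],0],
])

```text
time: 7.25
tcp_pos: [449.0, 133.3, 136.8]
tool_rot: [-0.166, 3.136, -0.001]
force: [-0.1, -0.7, 0.1]
width: 85.2
```

```bash
python3 - <<'E'
from h import *
o,im,d,p=snap('wrist','w3'); print(o['tcp_pos'],jaw(o)[0],o['width'],o['time'],o['force'])
z,re,c,k,w=topface('w3',(449,133),62,45);print(z,re,c)
E
```

```text
[448.97254364 133.28224762 136.83024099] 96.074787995013 85.15445942909803 7.25 [-0.08208645 -0.70658809  0.08848529]
63.25884055869662 ((448.00689697265625, 133.98690795898438), (47.98802947998047, 46.20103073120117), 6.073407173156738) [447.85045812 133.92942423]
```

View pics/w3.png

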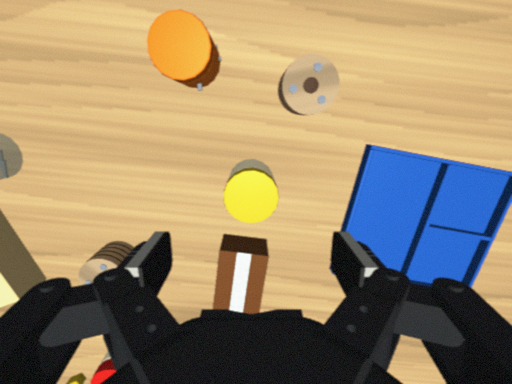

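The yellow-lidded clear jar is at (250,195), centred between the jaws. Descending.

Emit:
apply_moves([
  [1,[-0.5,0.5,-50],0],
  [1,[0,0,-50],0],
  [1,[0,0,-20],0],
  [1,[0,0,0],0],
  [-1,[0,0,0],0],
], newtons=40)

```text
time: 7.92
tcp_pos: [449.5, 133.7, 17.3]
tool_rot: [-0.164, 3.135, 0.0]
force: [-0.4, -0.3, 0.1]
width: 69.8
```

Emit:
apply_moves([
  [-1,[0,0,0],0],
  [-1,[0,0,0],0],
  [-1,[0,0,0],0],
  [-1,[0,0,50],0],
  [-1,[0,0,60],0],
])

```text
time: 8.55
tcp_pos: [446.2, 134.3, 126.1]
tool_rot: [0.167, -3.133, 0.0]
force: [2.0, 0.5, -2.5]
width: 46.9
```

Emit:
apply_moves([
  [-1,[10.5,-58,0],0],
  [-1,[10.5,-58,0],0],
  [-1,[10.5,-58,0],0],
  [-1,[10.5,-58,0],0],
  [-1,[10.5,-58,0],0],
])

```text
time: 9.18
tcp_pos: [500.5, -157.2, 126.3]
tool_rot: [-0.167, 3.137, 0.001]
force: [0.8, 0.4, -1.9]
width: 47.4
```

Emit:
apply_moves([
  [-1,[10.5,-58,0],0],
  [-1,[10.5,-59,0],0],
  [-1,[0,0,0],0],
  [-1,[0,0,0],0],
])

```text
time: 9.68
tcp_pos: [520.9, -272.0, 125.6]
tool_rot: [0.166, -3.136, -0.003]
force: [0.4, 1.6, -0.7]
width: 47.0
```

```bash
python3 - <<'E'
from h import *
o,im,d,p=snap('wrist','w4'); print(o['tcp_pos'],jaw(o)[0],o['width'],o['time'],o['force'])
E
```

```text
[ 520.90849376 -271.95141451  125.58639169] 96.04759046906302 47.01591127534363 9.675 [ 0.35981788  1.56655549 -0.69083221]
```

View pics/w4.png

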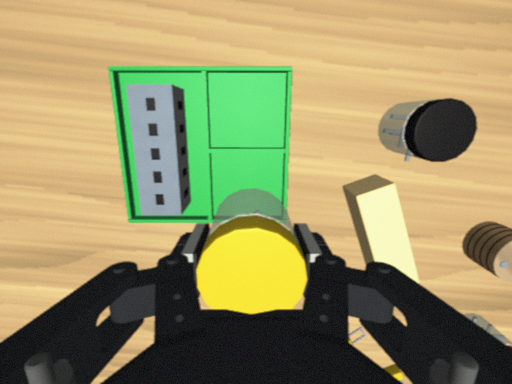

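```bash
python3 - <<'E'
from h import *
print(ray('w4',[(110,67),(292,67),(207,67),(208,149),(289,149)],14).round(1))
im,d,W=world('w4');print(np.median(W[100:190,150:160].reshape(-1,3),0), topface('w4',(494,-355),43,80))
E
```

```text
[[ 426.5 -405.6   14. ]
 [ 409.6 -246.3   14. ]
 [ 417.5 -320.8   14. ]
 [ 489.2 -315.4   14. ]
 [ 481.1 -238.7   14. ]]
[ 485.88070845 -355.59458442   44.50108646] (np.float64(44.34665327471777), ((493.11517333984375, -353.6208190917969), (109.13610076904297, 38.3973274230957), 6.05463171005249), array([ 489.62703967, -354.07256144]), np.int64(5979), array([ 487.63390337, -353.94594629,   44.34665327]))
```

Emit:
apply_moves([
  [-1,[0,0,-50],0],
  [-1,[0,0,-40],0],
  [-1,[0,0,-12],0],
  [-1,[0,0,-5],0],
  [-1,[0,0,0],0],
])

```text
time: 10.35
tcp_pos: [522.7, -272.1, 21.2]
tool_rot: [-0.169, 3.135, -0.002]
force: [0.4, 0.4, -1.0]
width: 47.4
```

Emit:
apply_moves([
  [0.4,[0,0,0],0],
  [0.4,[0,0,0],0],
  [0.4,[0,0,30],0],
  [0.4,[0,0,50],0],
  [1,[0,0,30],0],
])

```text
time: 10.98
tcp_pos: [522.9, -273.6, 132.3]
tool_rot: [-0.166, 3.134, -0.004]
force: [0.1, 0.4, 0.0]
width: 75.5
```

Emit:
apply_moves([
  [1,[8,55,0],0],
  [1,[8,55,0],0],
  [1,[8,55,0],0],
  [1,[8,55,0],0],
  [1,[4.8,45,0],0],
])

```text
time: 11.6
tcp_pos: [558.8, -5.6, 129.8]
tool_rot: [-0.168, 3.136, -0.0]
force: [0.4, 0.4, 0.3]
width: 85.5
```

Emit:
apply_moves([
  [1,[0,0,0],0],
  [1,[0,0,0],0],
])

```text
time: 11.85
tcp_pos: [558.6, -8.0, 129.5]
tool_rot: [-0.167, 3.137, -0.001]
force: [0.5, 0.4, 0.2]
width: 85.7
```

```bash
python3 - <<'E'
from h import *
o,im,d,p=snap('wrist','w5'); print(o['tcp_pos'],jaw(o)[0],o['width'],o['time'],o['force'])
z,re,c,k,w=topface('w5',(559,-8),40,40);print(z,re,c)
snap('side','s5')
E
```

```text
[558.60377945  -7.99143639 129.52650296] 96.10953580479269 85.6795257119825 11.85 [0.54835029 0.35525007 0.18857732]
41.43038408768223 ((559.2313232421875, -8.06373405456543), (48.97847366333008, 47.26282501220703), 6.100829601287842) [558.69421127  -8.22703711]
```

View pics/w5.png

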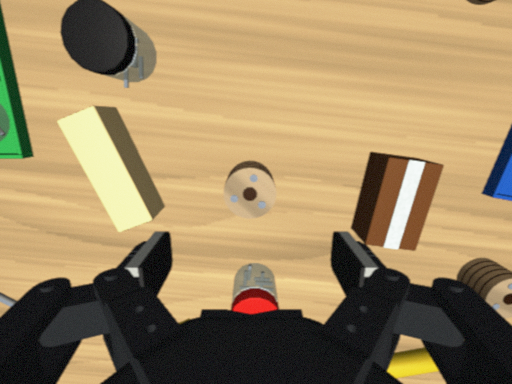

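View pics/s5.png

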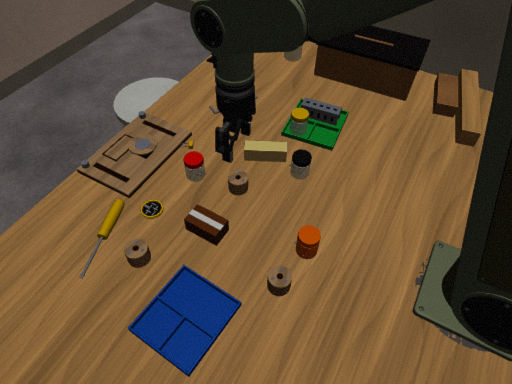

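The side view shows the yellow jar upright and the channel flat in the green tray. The roller is centred at (250,190) in the wrist view. Descending.

Emit:
apply_moves([
  [1,[0,0,-50],0],
  [1,[0,0,-50],0],
  [1,[0,0,-21],0],
  [1,[0,0,0],0],
  [-1,[0,0,0],0],
])

```text
time: 12.58
tcp_pos: [559.6, -8.7, 9.5]
tool_rot: [-0.164, 3.135, -0.001]
force: [0.4, -0.3, 0.0]
width: 69.6
```

Emit:
apply_moves([
  [-1,[0,0,0],0],
  [-1,[0,0,0],0],
  [-1,[0,0,0],0],
  [-1,[0,0,50],0],
  [-1,[0,0,60],0],
])

```text
time: 13.2
tcp_pos: [556.6, -7.3, 117.8]
tool_rot: [0.167, -3.133, -0.002]
force: [1.0, -0.3, -0.1]
width: 46.9
```

Emit:
apply_moves([
  [-1,[-22,-54.5,0],0],
  [-1,[-22,-54.5,0],0],
  [-1,[-22,-54.5,0],0],
  [-1,[-22,-54.5,0],0],
  [-1,[-21.5,-54,0],0],
])

```text
time: 13.82
tcp_pos: [448.0, -281.0, 118.5]
tool_rot: [-0.167, 3.137, -0.0]
force: [0.9, -0.2, -0.3]
width: 46.8
```

Emit:
apply_moves([
  [-1,[0,0,0],0],
  [-1,[0,0,0],0],
])

```text
time: 14.08
tcp_pos: [448.7, -279.1, 118.1]
tool_rot: [0.165, -3.137, -0.002]
force: [-0.1, 0.8, -0.7]
width: 46.9
```

```bash
python3 - <<'E'
from h import *
o,im,d,p=snap('wrist','w6'); print(o['tcp_pos'],jaw(o)[0],o['width'],o['time'],o['force'])
E
```

```text
[ 448.65687501 -279.13016431  118.07339726] 96.03737088710557 46.92359342862703 14.075 [-0.08339338  0.76020086 -0.70163078]
```

View pics/w6.png

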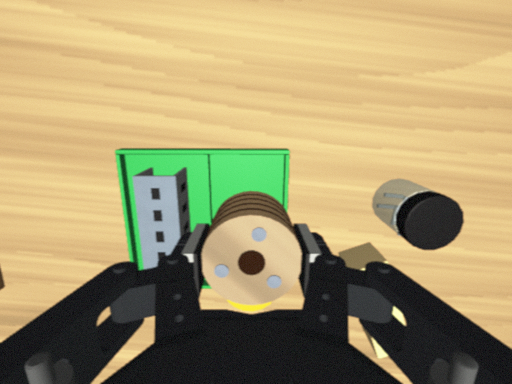

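The roller is held over the empty near compartment. Lowering it.

Emit:
apply_moves([
  [-1,[0,-0.5,-50],0],
  [-1,[0,0,-40],0],
  [-1,[0,0,-12],0],
  [-1,[0,0,-4.5],0],
  [-1,[0,0,0],0],
])

```text
time: 14.75
tcp_pos: [450.3, -279.6, 13.4]
tool_rot: [-0.17, 3.136, -0.002]
force: [-0.7, -0.1, -1.2]
width: 46.9
```

Emit:
apply_moves([
  [0.35,[0,0,0],0],
  [0.35,[0,0,0],0],
  [0.35,[0,0,0],0],
  [0.35,[0,0,50],0],
  [1,[0,0,60],0],
])

```text
time: 15.38
tcp_pos: [447.7, -279.2, 121.3]
tool_rot: [0.166, -3.134, -0.005]
force: [1.6, -0.8, 0.2]
width: 73.5
```

Emit:
apply_moves([
  [1,[26,36.5,0],5.2],
  [1,[26,36.5,0],5.2],
  [1,[26,36.5,0],5.2],
  [1,[26,36.5,0],5.2],
  [1,[0,0,0],0],
])

```text
time: 16.0
tcp_pos: [554.2, -131.8, 121.8]
tool_rot: [-0.736, 3.053, 0.0]
force: [-0.3, -1.0, -0.6]
width: 85.2
```

Emit:
apply_moves([
  [1,[0,0,0],0],
])

```text
time: 16.12
tcp_pos: [552.5, -134.3, 121.5]
tool_rot: [0.73, -3.055, -0.0]
force: [-0.6, 0.3, -0.2]
width: 85.5
```

```bash
python3 - <<'E'
from h import *
o,im,d,p=snap('wrist','w7'); print(o['tcp_pos'],jaw(o)[0],o['width'],o['time'],o['force'])
z,re,c,k,w=topface('w7',(554,-135),41,75);print(z,re,c)
E
```

```text
[ 552.51995539 -134.3003749   121.48858982] 116.87833435132683 85.46224410671881 16.125 [-0.59295478  0.33245475 -0.15580161]
41.26958678615729 ((554.0478515625, -136.5569610595703), (109.2825927734375, 35.75569534301758), 26.90172576904297) [ 550.97741291 -138.10557595]
```

View pics/w7.png

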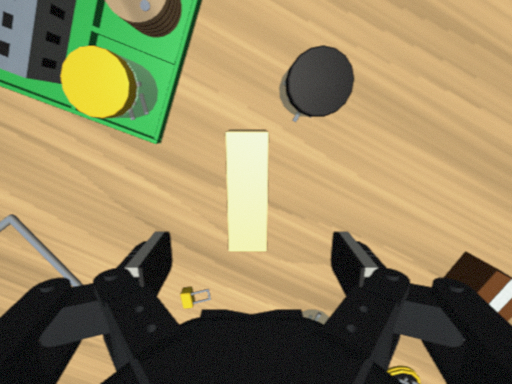

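The batten is at (247,190), aligned between the jaws. Gripping it.

Emit:
apply_moves([
  [1,[1,-1.2,-50],0],
  [1,[0,0,-45],0],
  [1,[0,0,-18],0],
  [1,[0,0,0],0],
  [-1,[0,0,0],0],
])

```text
time: 16.8
tcp_pos: [555.5, -136.4, 10.7]
tool_rot: [-0.729, 3.053, -0.003]
force: [0.9, -1.1, 0.2]
width: 69.6
```

Emit:
apply_moves([
  [-1,[0,0,0],0],
  [-1,[0,0,0],0],
  [-1,[0,0,0],0],
  [-1,[0,0,0],0],
  [-1,[0,0,50],0],
])

```text
time: 17.42
tcp_pos: [549.6, -133.6, 55.0]
tool_rot: [0.728, -3.047, -0.01]
force: [0.4, -0.8, -0.4]
width: 35.1
```

Emit:
apply_moves([
  [-1,[0,0,60],0],
  [-1,[-10,52.5,0],-3.9],
  [-1,[-10,52.5,0],-3.9],
  [-1,[-10,52.5,0],-3.9],
  [-1,[-10,52.5,0],-3.9],
])

```text
time: 18.05
tcp_pos: [512.9, 76.3, 118.6]
tool_rot: [0.305, -3.126, -0.0]
force: [0.9, 0.2, -1.2]
width: 35.7
```

Emit:
apply_moves([
  [-1,[-10,52.5,0],-3.9],
  [-1,[-10,53,0],-3.9],
  [-1,[-10,53,0],-3.9],
  [-1,[-11,53,0],-4],
  [-1,[0,0,0],0],
])

```text
time: 18.68
tcp_pos: [471.2, 289.5, 118.5]
tool_rot: [-0.112, -3.139, -0.001]
force: [-0.2, -1.3, -0.8]
width: 35.4
```

Emit:
apply_moves([
  [-1,[0,0,0],0],
])

```text
time: 18.8
tcp_pos: [472.3, 285.8, 118.3]
tool_rot: [-0.119, -3.138, 0.002]
force: [-0.0, 0.2, -0.1]
width: 35.4
```

```bash
python3 - <<'E'
from h import *
o,im,d,p=snap('wrist','w8'); print(o['tcp_pos'],jaw(o)[0],o['width'],o['time'],o['force'])
E
```

```text
[472.34056283 285.82826726 118.32344786] 85.65615431093494 35.42444536008035 18.8 [-0.02233285  0.23217571 -0.05553908]
```

View pics/w8.png

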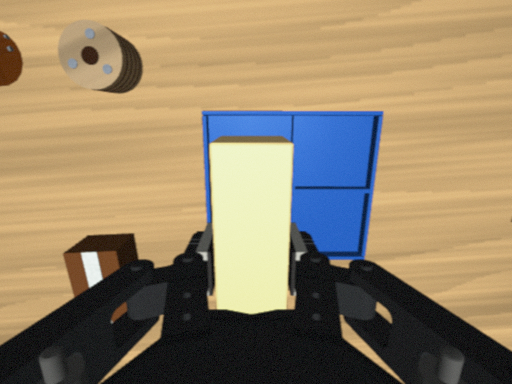

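```bash
python3 - <<'E'
from h import *
P=ray('w8',[(203,111),(382,112),(366,259),(293,112),(295,187),(370,189)],14);print(P.round(1),(P[0]+P[2])/2)
E
```

```text
[[398.5 249.4  14. ]
 [411.5 408.6  14. ]
 [558.  400.1  14. ]
 [405.5 329.4  14. ]
 [474.9 329.   14. ]
 [482.4 401.   14. ]] [478.26881417 324.73656572  14.        ]
```

Blue tray centre is about (478,324.5). I'll nudge slightly and lower.

Emit:
apply_moves([
  [-1,[1.5,1,-50],0],
  [-1,[0,0,-40],0],
  [-1,[0,0,-12],0],
  [-1,[0,0,-5],0],
  [-1,[0,0,0],0],
])

```text
time: 19.48
tcp_pos: [475.8, 286.6, 13.6]
tool_rot: [0.123, 3.137, 0.001]
force: [-0.4, -0.3, 1.2]
width: 35.6
```

Emit:
apply_moves([
  [0.05,[0,0,0],0],
  [0.05,[0,0,0],0],
  [0.05,[0,0,0],0],
  [0.05,[0,0,20],0],
  [0.3,[0,0,50],0],
])

```text
time: 20.1
tcp_pos: [471.7, 286.0, 79.6]
tool_rot: [-0.121, -3.132, 0.005]
force: [0.8, 0.2, -0.2]
width: 55.6
```

Emit:
apply_moves([
  [1,[15,-20,40],0],
  [1,[34,-48,10],0],
  [1,[34,-48,0],0],
  [1,[34,-48,0],0],
  [1,[34,-48,0],0],
])

```text
time: 20.72
tcp_pos: [626.3, 73.6, 131.9]
tool_rot: [0.121, 3.139, 0.0]
force: [-1.0, 1.0, -0.3]
width: 85.3
```

Emit:
apply_moves([
  [1,[34,-48,0],0],
  [1,[14,-17,0],0],
  [1,[0,0,0],0],
  [1,[0,0,0],0],
])

```text
time: 21.22
tcp_pos: [672.5, 11.2, 131.3]
tool_rot: [-0.12, -3.138, -0.001]
force: [0.7, 0.7, -0.5]
width: 85.4
```

```bash
python3 - <<'E'
from h import *
o,im,d,p=snap('wrist','w9'); print(o['tcp_pos'],jaw(o)[0],o['width'],o['time'],o['force'])
z,re,c,k,w=topface('w9',(674,10),62,45);print(z,re,c)
E
```

```text
[672.47214709  11.19547107 131.2936368 ] 85.62069921094945 85.43056789716826 21.225 [ 0.69972344  0.73353385 -0.49859288]
63.26963748454844 ((674.6390991210938, 9.513795852661133), (46.774898529052734, 47.32247543334961), 85.58997344970703) [674.10925781   9.42060976]
```

View pics/w9.png

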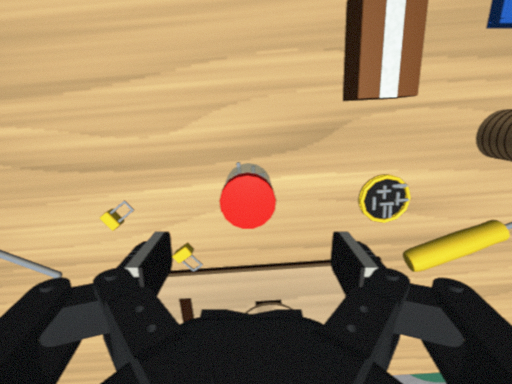

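The red jar is at (248,200), slightly off centre. Correcting and gripping.

Emit:
apply_moves([
  [1,[1.2,-1.5,-50],0],
  [1,[0,0,-45],0],
  [1,[0,0,-20],0],
  [1,[0,0,0],0],
  [-1,[0,0,0],0],
])

```text
time: 21.9
tcp_pos: [676.4, 8.9, 19.1]
tool_rot: [0.12, 3.135, -0.0]
force: [0.2, -0.3, 1.6]
width: 69.9
```

Emit:
apply_moves([
  [-1,[0,0,0],0],
  [-1,[0,0,0],0],
  [-1,[0,0,0],0],
  [-1,[0,0,50],0],
  [-1,[0,0,60],0],
])

```text
time: 22.52
tcp_pos: [672.5, 8.7, 125.5]
tool_rot: [-0.121, -3.134, -0.001]
force: [1.8, 0.3, -1.7]
width: 46.9
```

Emit:
apply_moves([
  [-1,[-23,50.5,0],0],
  [-1,[-23,50.5,0],0],
  [-1,[-23,50.5,0],0],
  [-1,[-23,50.5,0],0],
  [-1,[-23,50.5,0],0],
])

```text
time: 23.15
tcp_pos: [558.4, 262.4, 126.7]
tool_rot: [-0.122, -3.139, 0.0]
force: [0.9, 0.4, -1.0]
width: 46.9
```

Emit:
apply_moves([
  [-1,[-22,50.5,0],0],
  [-1,[-22,50.5,0],0],
  [-1,[0,0,0],0],
  [-1,[0,0,0],0],
])

```text
time: 23.65
tcp_pos: [515.3, 361.9, 126.5]
tool_rot: [-0.12, -3.139, 0.001]
force: [-0.3, -0.8, -1.2]
width: 47.0
```

```bash
python3 - <<'E'
from h import *
o,im,d,p=snap('wrist','w10'); print(o['tcp_pos'],jaw(o)[0],o['width'],o['time'],o['force'])
E
```

```text
[515.29131668 361.87009996 126.48307336] 85.62802166075244 47.02602383116457 23.65 [-0.32891863 -0.84041719 -1.19401859]
```

View pics/w10.png

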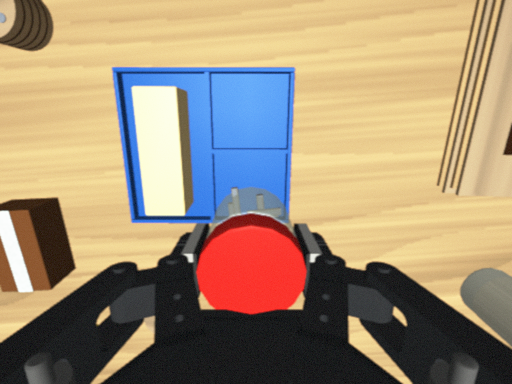

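The batten lies flat in the long compartment, and the red jar is over the far small one. Lowering.

Emit:
apply_moves([
  [-1,[0,0,-50],0],
  [-1,[0,0,-40],0],
  [-1,[0,0,-12],0],
  [-1,[0,0,-5],0],
  [-1,[0,0,0],0],
])

```text
time: 24.32
tcp_pos: [517.0, 361.4, 22.6]
tool_rot: [0.124, 3.138, 0.0]
force: [-2.3, -1.8, 4.8]
width: 47.2
```

Emit:
apply_moves([
  [0.4,[0,0,0],0],
  [0.4,[0,0,0],0],
  [0.4,[0,0,0],0],
  [0.4,[0,0,50],0],
  [1,[0,0,60],0],
])

```text
time: 24.95
tcp_pos: [514.2, 361.3, 128.7]
tool_rot: [-0.121, -3.135, 0.004]
force: [1.8, 0.5, 0.3]
width: 76.0
```

Emit:
apply_moves([
  [1,[-35,-50,40],0],
  [1,[-35,-50,0],0],
  [1,[-35,-50,0],0],
  [1,[0,0,0],0],
  [1,[0,0,0],0],
])

```text
time: 25.58
tcp_pos: [416.4, 219.5, 164.7]
tool_rot: [0.122, 3.137, 0.002]
force: [1.2, -0.8, 0.4]
width: 85.0
```

```bash
python3 - <<'E'
from h import *
o,im,d,p=snap('side','s11'); snap('top','t11')
im2=cv2.imread('pics/t11.png');cv2.imwrite('pics/t11c.png',cv2.convertScaleAbs(cv2.resize(im2[110:280,90:420],None,fx=2.4,fy=2.4),alpha=1.5))
print(o['time'],o['tcp_pos'],o['width'])
T=dict(chan=((494,-355),43,80),yel=((521,-273),65,40),rol=((449,-280),43,40),bat=((475,286),43,80),red=((516,362),65,40),blk=((451,-129),62,45),car=((556,133),40,70))
for tag in ['t11','s11']:
  for n,(xy,h,r) in T.items():
   try:
    z,re,c,k,w=topface(tag,xy,h,r); print(tag,n,'z%.1f'%z,np.round(re[0],1),np.round(re[1],1),'%.1f'%re[2],k)
   except Exception as e: print(tag,n,e)
E
```

```text
25.575 [416.39849871 219.46223184 164.68803443] 85.03970676257299
t11 chan z43.7 [ 494.8 -353.4] [110.3  39.2] 5.9 621
t11 yel z65.6 [ 522.7 -269.6] [44.8 49.2] 44.6 273
t11 rol z44.0 [ 451.8 -277.2] [44.4 47.4] 0.6 278
t11 bat z44.7 [503.7 284. ] [37.3 54. ] 87.4 224
t11 red attempt to get argmax of an empty sequence
t11 blk z63.1 [ 451.4 -129.7] [44.8 47.7] 45.0 272
t11 car z41.6 [558.  131.9] [50.7 86.5] 88.4 590
s11 chan attempt to get argmax of an empty sequence
s11 yel attempt to get argmax of an empty sequence
s11 rol attempt to get argmax of an empty sequence
s11 bat z42.5 [471.7 289.2] [ 37.8 111.3] 85.5 1072
s11 red z64.5 [512.6 363. ] [46.  49.3] 40.0 563
s11 blk z61.0 [ 442.8 -121.6] [47.6 35.4] 38.9 179
s11 car z39.8 [562.4 134.8] [53.1 71.2] 89.1 583
```

View pics/t11c.png

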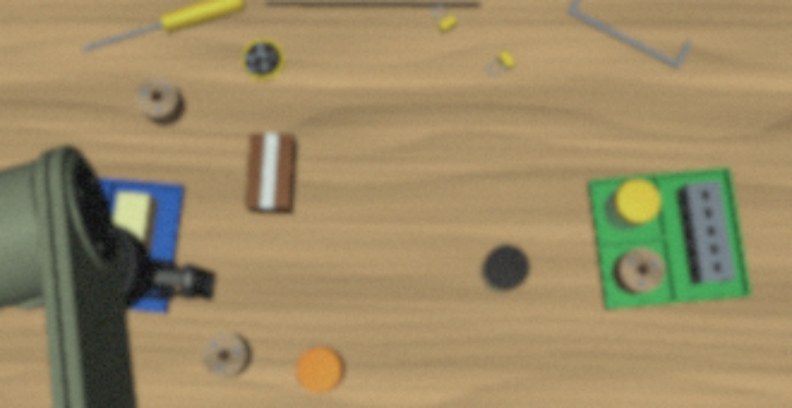

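View pics/s11.png

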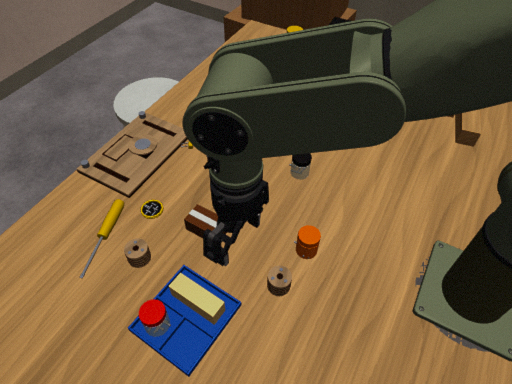

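All five are in place. In the top view, the yellow jar at (637,200), the roller at (640,268) and the channel at (708,230) are in green. In the side view, the red jar at (153,318) and the batten at (197,297) are in blue. The black jar and carton have not moved.

```bash
python3 -c "
from station import robot
print(robot.job_done())"
```

```text
the job is handed in; nothing more can be done
None
```

Both kits are made up and the job is handed in, at about 25.7 s on the robot's clock. No verdict was reported.

- **Green tray:** the channel is flat in the long compartment. The yellow-lidded jar and the roller that was farthest to the robot's right each stand in their own small compartment.
- **Blue tray:** the batten is flat in the long compartment, and the red-lidded jar stands in a small one.
- **Last checks:** the final pictures show every piece upright or flat, with its top about 3 mm higher than on the table, which matches the tray floor. Each piece lies inside its compartment. In the top view the black-lidded jar and the carton measure within 0.2 mm of where they started. The gripper is open and clear of everything.
- **Checks that failed or disagreed:**
    - The arm hid the green tray from the side camera, and the red jar and part of the batten from the top camera. So each tray's final check rests on one fixed view, plus the wrist pictures.
    - The arm also partly hid the black jar and carton from the side camera, so I disregarded those two readings, which were several mm off.
    - The fixed cameras disagreed by about 3–5 mm in position. I settled this with the wrist camera, and every compartment had more slack than that.

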